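# Put the spray can in the caddy and hang it up beside the router

### The arm

A 6-joint arm with a two-finger parallel gripper is mounted at the origin on the work surface. World frame = base frame: x ahead of the robot, y to its left, z up, the work surface at z = 0. Lengths are in mm, angles in rad, forces in N, time in s.
With the tool pointing down it reaches from about 250 to 775 mm from the base axis. Payload 4 kg.
Tool frame: the origin (TCP) lies midway between the tips of the shut fingers; the grasp point (between the pads) lies 19 mm behind it (hold_point_z is the z of the grasp point in the tool frame, in mm); z points along the fingers, y is the line along which they close (so a half turn about z gives the same grasp; the last joint's range is limited). The gripper opens to 85 mm and grips with 20 to 120 N. Pads are 22 mm wide; open, the fingers measure 114 mm over their backs; the gripper's body (76 mm by 85 mm) begins 54 mm behind the grasp point. The pads swing forward as they close: fully open they stand 13 mm farther back than shut.
Start: joints at [-1.351, 0.087, 1.371, -0, 1.684, -0.103], TCP at [174.47, -521.611, 231.341] pointing down, gripper open.
Joint ranges: [-3.1, 3.1], [-0.76, 2.03], [0.27, 2.55], [-1.08, 4.22], [0.17, 2.65], [-2.57, 2.57]. Speed limits (rad/s): [2.79, 2.79, 3.14, 3.14, 3.14, 3.14].

### API

Orientations are given as a unit quaternion [x, y, z, w].
In Python, from cell import sense, get_image, job_done, hold_point_z gives the robot as it stands.
- The arm moves only by the tool servo_tool, never from a script. Its argument "motion" is a list of rows, each a list of 7 numbers: the turn, a rotation vector about the tool's x, y, z in rad, then the shift along the tool's x, y, z in cm, then the finger opening in cm, from 0 to 8.54. A call has 1 to 8 rows; each row shifts and turns the commanded pose from where the row before left it, along the tool's axes as they then stand; what a row does not reach is not made up. A row lasts 1/8 s, in which the tool goes at most 62.5 mm and 10.7 degrees, less where a joint would pass 70% of its speed; a pose out of reach is approached as far as the arm can. A call with a gripper value outside its range is refused whole. The fingers move at their own pace and stop on an object; "squeeze" is the grip in N (left out, the last holds). Time passes only in rows, so rows that do not move let the fingers close. It gives the time, the measured TCP pose, the force, the opening and the grip force at its end, in the units of the state.
- sense(): the state, without advancing time (a new reading comes with each control period).
- get_image(name): name is "scene" or "top" or "wrist"; returns a dict with "img" (480x640x3 uint8, red, green, blue), "fx", "fy", "cx", "cy" (pixels), "R" (3x3) and "t" (3): a world point X has camera coordinates R X + t. Camera axes: x right, y down, z forward; pixel columns grow to the right and rows downward; lengths in mm; the calibration is good to about 2 mm. The wrist camera is an equidistant fisheye: a pixel r from the principal point sees the ray r / f radians off the axis. A picture is of the moment at which its call begins. There is no depth.
- job_done(): hands the job in; it is judged then, once.
The state is a dict: "clock": time; "joint_pos": joint angles; "dq": joint speeds; "joint_torque": joint torques, N m; "position": TCP position; "ee_rot": TCP orientation; "force": force on the tool from outside, world axes, zero at the start; "torque": the same for the moment, N m; "grip_width": finger opening in mm; "grip_force": force on a finger pad.
Only numpy, scipy, OpenCV 4.12 (cv2) and the standard library are available. Lean on these libraries where they do the work, as an engineer would, in place of code of your own. Each camera call takes 0.05 s, during which the arm holds its last target. There are 200 camera calls.

### The job

Tidy the router nook: stand the slim metal spray can in the empty bay of the steel caddy, next to the charger brick, while the caddy is still on the desk. Then lift the caddy by its handle bar and hang it gently by that bar on the two-pronged hanger, without spilling its contents or disturbing the other things on the desk.

Things in the scene. Friction and masses are not known exactly. Their poses are not given: they have to be found in the camera images.
- caddy: Open steel caddy 200 (x) x 140 (y) mm, walls 45 high, walls and floor 4 thick; a low divider makes two 94 x 132 mm bays: -x (towards the robot) holds the charger brick, +x is empty. Over the divider a rigid handle: two thin uprights and a round steel bar along y, 12 mm thick, 112 long, centre 155 mm above the underside. Origin: centre of underside, z up. 0.45 kg empty, 0.75 loaded.
- caddy_bar (a point): Centre of the caddy's handle bar (moves with the caddy; axes as the caddy's, bar along y).
- caddy_bay (a point): Centre of the floor of the caddy's empty (+x) bay, on the floor's upper face; 50 mm from the caddy's middle; axes as the caddy's.
- can: Slim bare-metal spray can, round, 50 mm diameter, 90 mm tall, top 19 mm slightly slimmer (47 mm). Origin: centre of its base, z up along its axis. About 0.16 kg, stands upright on the desk.
- stand: Steel hanger fixed to the desk: square base plate, post, two parallel level round prongs (10 mm thick, axes 66 mm apart at y +-33 mm, upper side 210 mm above the desk) reaching 170 mm from the post along the stand's -x (roughly towards the robot), then turned up to 230 mm at the tips. Carried just above the tips, the can clears the prongs below. Origin: under the post, on the desk; z up.
- stand_seat (a point): Where the hung bar's centre should lie: midway between the prongs, 140 mm out from the post (30 mm behind the bends), 216 mm above the desk, which is one bar radius above the prongs' upper side. Axes as the stand's: prongs along x, tips at -x, hung bar along y.
- brick: Black charger brick with a white label, 55 x 75 x 36 mm, lying in the caddy's other bay and staying there. Origin: centre of its underside.
- jar: Squat glass jar with wooden lid, 60 mm diameter, 62 mm tall; leave alone. Origin: centre of its base.
- mug: White mug, 76 mm diameter, 88 mm tall; leave alone. Origin: centre of its base.
- remote: Black remote control, 150 x 44 x 18 mm, lying flat; leave alone. Origin: centre of its underside.
- driver: Screwdriver, 170 mm long, lying on the desk; leave alone. Origin at its middle, on the underside.

How it is judged (in metres and radians):
On the way:
1. the can stands upright on the floor of the caddy's empty bay, let go, with the caddy still standing on the desk (x of can in the frame of caddy_bay between -0.03 and 0.03 m and y of can in the frame of caddy_bay between -0.045 and 0.045 m and z of can in the frame of caddy_bay between -0.006 and 0.012 m and contact force between the fingers and caddy below 0.05 N and contact force between the fingers and can below 0.05 N and angle between can's own z axis and vertical below 0.12 rad and height (world z) of caddy below 0.012 m and angle between caddy's own z axis and vertical below 0.1 rad), for 0.3 s.
At the end, for the whole second after the job is handed in: The caddy hangs level (0.2 rad) and still by its bar on both prongs: bar on them within 6 mm in height, centred within 22 mm, across within 0.2 rad, 30 mm or less tipward / 35 mm postward of the seat point. Can in its bay (lean under 0.3 rad), brick in its own; robot touches nothing (x of caddy_bar in the frame of stand_seat between -0.03 and 0.035 m and y of caddy_bar in the frame of stand_seat between -0.022 and 0.022 m and z of caddy_bar in the frame of stand_seat between -0.006 and 0.006 m and angle between the y axis of caddy and the y axis of stand, either way round below 0.2 rad and contact force between caddy and stand above 2 N and x of can in the frame of caddy_bay between -0.03 and 0.03 m and y of can in the frame of caddy_bay between -0.045 and 0.045 m and z of can in the frame of caddy_bay between -0.006 and 0.012 m and x of brick in the frame of caddy between -0.1 and 0 m and y of brick in the frame of caddy between -0.07 and 0.07 m and z of brick in the frame of caddy below 0.02 m and angle between can's own z axis and vertical below 0.3 rad and angle between caddy's own z axis and vertical below 0.2 rad and linear speed of caddy below 0.05 m/s and contact force between each of the arm, the fingers and anything else below 0.05 N).
It fails at once if the jar, mug, remote or screwdriver is moved by more than 20 mm (distance of any of jar, mug, remote, driver from where it was at the start of the episode above 0.02 m).
It fails at once if the can is tipped by more than 0.5 rad (angle between can's own z axis and vertical above 0.5 rad).
It fails at once if the caddy is tipped by more than 0.45 rad (angle between caddy's own z axis and vertical above 0.45 rad).
It fails at once if the caddy is dropped or pressed onto the stand with more than 30 N (contact force between caddy and stand above 30 N).
It fails at once if the robot pushes on the stand with more than 20 N (contact force between any of the fingers, the arm and stand above 20 N).
It also fails if it takes over 72 s, if anything falls off the work surface, if the arm or the gripper's body presses on something with over 40 N, if the wrist force passes 120 N, or if a joint passes its speed limit or range.

## Working session

There is one attempt and no reset: what is moved stays moved. The work goes in short steps, Python scripts to look and compute and a tool call to move; the robot and the scene stay as the last step left them, time stands still between calls to the robot, and variables do not carry over. Pictures are saved under pics/ and viewed, at most 12 in all, crops included, and the job is handed in when it is done.

Besides the shell and the picture viewer there is one more tool, called after ">>>" by a JSON object that holds its "op" and its "data". servo_tool: Moves the arm, as the interface text tells. Its arguments: {"type":"object","properties":{"motion":{"type":"array"},"squeeze":{"type":"number"}},"required":["motion"]}

```bash
mkdir -p pics; ls; python3 - <<'E'
from cell import sense,get_image,hold_point_z
import cv2,numpy as np
s=sense();print(s['clock'],s['position'],s['ee_rot'],s['grip_width'],hold_point_z)
for n in("scene","top"):
    d=get_image(n);cv2.imwrite(f'pics/{n}0.png',d['img'][...,::-1]);np.savez(f'{n}0.npz',**d)
    print(n,d['fx'],d['cx'],d['cy'],-np.array(d['R']).T@d['t'])
E
```

```text
pics
0.0 [ 174.34662478 -521.10234951  230.09539091] [ 9.87007806e-01  1.60668273e-01 -5.34089209e-05 -1.13715677e-03] 85.13697072495665 -18.700000000000003
scene 500.5396989584541 313.3660432597914 246.729555706327 [1452.42362763   -6.93509459  909.39209296]
top 616.8635578720804 317.9367551334939 238.1468009551068 [ 525.76483625  -88.65594282 1446.92998703]
```

View pics/scene0.png

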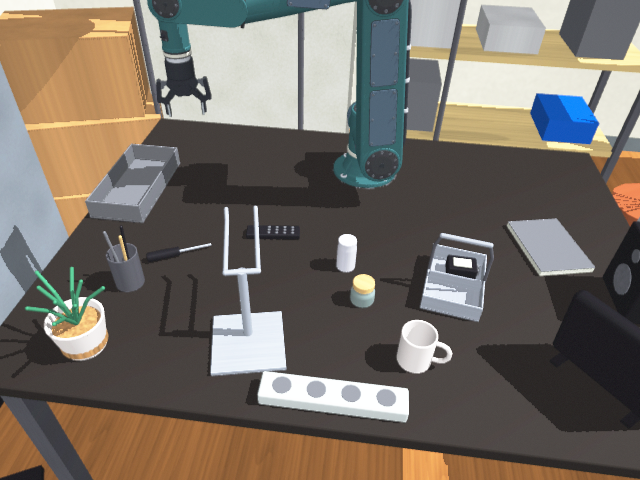

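View pics/top0.png

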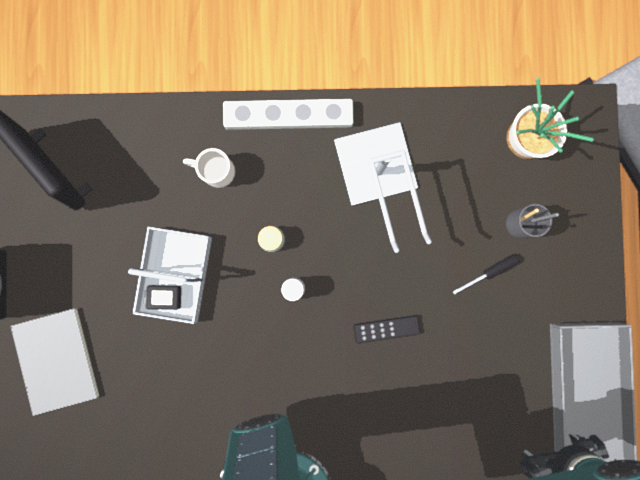

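The scene view shows the can (346,253), caddy (458,275) and stand (245,330). In the top view the can is at (293,290), the caddy's bar runs from (130,272) to (205,282), and the prong tips are at (397,250) and (428,243). +x is up and −y is to the right.

```bash
cat > h.py <<'E'
import numpy as np,cv2
def load(n): return np.load(n+'.npz')
def ray(d,uv):
    R,t=d['R'],d['t'];c=-R.T@t
    v=R.T@np.array([(uv[0]-d['cx'])/d['fx'],(uv[1]-d['cy'])/d['fy'],1]);return c,v/np.linalg.norm(v)
def onz(d,uv,z):
    c,v=ray(d,uv);return c+v*(z-c[2])/v[2]
def proj(d,X):
    p=d['R']@np.asarray(X,float)+d['t'];return np.array([d['cx']+d['fx']*p[0]/p[2],d['cy']+d['fy']*p[1]/p[2]])
def tri(d1,u1,d2,u2):
    c1,v1=ray(d1,u1);c2,v2=ray(d2,u2)
    s=np.linalg.lstsq(np.c_[v1,-v2],c2-c1,rcond=None)[0]
    a,b=c1+s[0]*v1,c2+s[1]*v2;return (a+b)/2,np.linalg.norm(a-b)
E
python3 - <<'E'
from h import *
t=load('top0');s=load('scene0')
a=t['img'][215:335,115:225,::-1];b=t['img'][115:260,325:440,::-1]
a=cv2.resize(a,(400,436),interpolation=cv2.INTER_CUBIC);b=cv2.resize(b,(400,504),interpolation=cv2.INTER_CUBIC)
o=np.zeros((504,800,3),np.uint8);o[:436,:400]=a;o[:,400:]=b;cv2.imwrite('pics/c1.png',o)
a=s['img'][225:325,415:500,::-1];b=s['img'][200:380,200:295,::-1]
a=cv2.resize(a,(425,500),interpolation=cv2.INTER_CUBIC);b=cv2.resize(b,(317,600),interpolation=cv2.INTER_CUBIC)
o=np.zeros((600,742,3),np.uint8);o[:500,:425]=a;o[:,425:]=b;cv2.imwrite('pics/c2.png',o)
# can
for n,d,box in(('top',t,(275,275,310,305)),('scene',s,(330,230,362,275))):
    x0,y0,x1,y1=box;m=(d['img'][y0:y1,x0:x1].min(2)>120).astype(np.uint8)
    k,l,st,ce=cv2.connectedComponentsWithStats(m);i=1+st[1:,4].argmax();print(n,st[i],ce[i]+[x0,y0])
    if n=='top': print(onz(d,ce[i]+[x0,y0],90), st[i][2:4]/617*1357)
E
```

```text
top [  6   3  24  24 446] [292.24663677 289.16367713]
[479.31596549 -27.92994101  90.        ] [52.78444084 52.78444084]
scene [  7   4  20  39 678] [346.43362832 252.55457227]
```

View pics/c1.png

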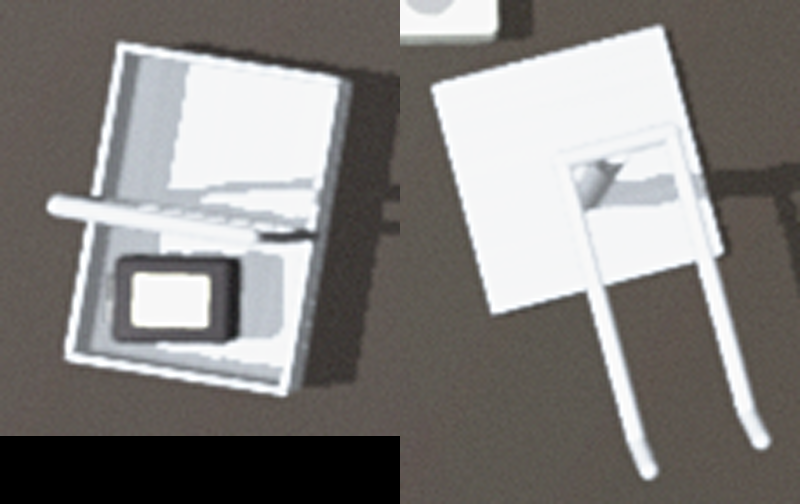

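View pics/c2.png

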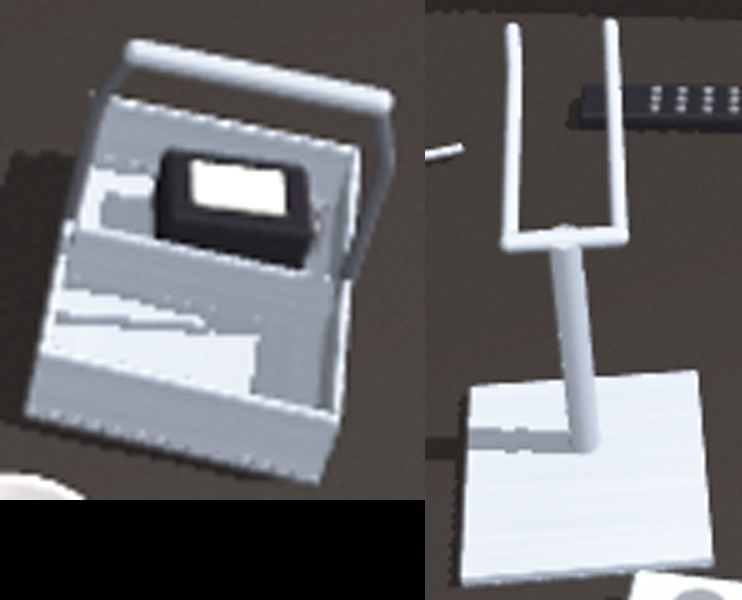

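```bash
python3 - <<'E'
from h import *
np.set_printoptions(precision=1,suppress=True)
t=load('top0');s=load('scene0')
A=lambda p:(np.array(p)+.5)/3.636+[115,215]-.5
B=lambda p:(np.array(p)+.5-[400,0])/3.478+[325,115]-.5
C=lambda p:(np.array(p)+.5)/5+[415,225]-.5
D=lambda p:(np.array(p)+.5-[425,0])/3.335+[200,200]-.5
co=np.array([onz(t,A(p),45) for p in((120,44),(350,78),(288,393),(66,357))])
print('rim',co,co.mean(0),[np.linalg.norm(co[i]-co[i-1]) for i in range(4)])
xd=co[0]+co[1]-co[2]-co[3];print('yaw caddy x',np.arctan2(xd[1],xd[0]))
yd=co[0]+co[3]-co[1]-co[2];print('yaw by y',np.arctan2(-yd[0],yd[1]))
b1=onz(t,A((48,205)),155);b2=onz(t,A((258,239)),155);print('bar',b1,b2,(b1+b2)/2,np.linalg.norm(b1-b2),np.arctan2(-(b1-b2)[0],(b1-b2)[1]))
print('tri',tri(t,A((54,205)),s,C((388,99))),tri(t,A((252,237)),s,C((132,51))))
ba=np.array([onz(t,B(p),6) for p in((432,86),(660,27),(724,254),(493,314))]);print('base',ba,ba.mean(0))
r1=onz(t,B((565,163)),205);r2=onz(t,B((677,132)),205)
t1=onz(t,B((648,472)),228);t2=onz(t,B((763,442)),228)
k1=onz(t,B((628,428)),205);k2=onz(t,B((743,400)),205)
print('rear',r1,r2,'bend',k1,k2,'tips',t1,t2)
for a,b in((r1,r2),(t1,t2),(k1,k2)): print('sep',np.linalg.norm(a-b))
for d in (k1-r1,k2-r2,(ba[0]+ba[1]-ba[2]-ba[3])):print('yaw',np.arctan2(d[1],d[0]),np.linalg.norm(d))
print('tri',tri(t,B((648,472)),s,D((610,23))),tri(t,B((763,442)),s,D((513,28))),tri(t,B((565,163)),s,D((622,237))),tri(t,B((677,132)),s,D((509,243))))
print('can scene top check',proj(s,(479,-28,90)),proj(s,(479,-28,0)))
E
```

```text
rim [[626.1 301.1  45. ]
 [601.9 157.1  45. ]
 [406.4 198.   45. ]
 [431.4 336.   45. ]] [516.4 248.   45. ] [np.float64(197.73454405183682), np.float64(145.96129672001467), np.float64(199.63686845275825), np.float64(140.28978363479433)]
yaw caddy x -0.19176550420173405
yaw by y -0.1726132436709417
bar [526.1 312.6 155. ] [504.2 191.8 155. ] [515.2 252.2 155. ] 122.7144061365844 -0.17941431778582728
tri (array([526.2, 310.2, 157.2]), np.float64(3.401197870581984)) (array([505.5, 195.8, 154.8]), np.float64(0.9148736505069199))
base [[ 826.4 -128.4    6. ]
 [ 863.7 -283.8    6. ]
 [ 708.1 -323.     6. ]
 [ 670.6 -166.3    6. ]] [ 767.2 -225.4    6. ]
rear [ 738.1 -199.5  205. ] [ 755.  -265.2  205. ] bend [ 582.8 -232.3  205. ] [ 597.7 -299.3  205. ] tips [ 556.5 -240.3  228. ] [ 572.2 -306.1  228. ]
sep 67.8542169733934
sep 67.62861129487625
sep 68.6780040329167
yaw -2.9334178501838397 158.73381294527954
yaw -2.927927605157098 160.9283769820044
yaw 0.24251413513916487 320.7427334274149
tri (array([ 556.4, -239.5,  225.6]), np.float64(2.2771150397681903)) (array([ 571.9, -304.3,  225.6]), np.float64(4.497991222448151)) (array([ 738. , -196.4,  202.4]), np.float64(6.692551124300211)) (array([ 754.5, -262.1,  203.8]), np.float64(6.526016250484811))
can scene top check [346.  239.3] [343.8 265.1]
```

```bash
cat > go.py <<'E'
import sys,numpy as np
from cell import sense
from scipy.spatial.transform import Rotation as Rn
# usage: go.py x y z yaw -> turn about tool z, then shift (cm) in the tool frame after the turn
x,y,z,w=map(float,sys.argv[1:5]);s=sense();R=Rn.from_quat(s['ee_rot']).as_matrix()
yaw=np.arctan2(R[1,0],R[0,0]);dy=(w-yaw+np.pi)%(2*np.pi)-np.pi
R2=np.array([[np.cos(w),np.sin(w),0],[np.sin(w),-np.cos(w),0],[0,0,-1]])
print('t',s['clock'],'pos',np.round(s['position'],1),'yaw',round(yaw,3),'F',np.round(s['force'],1),'grip',s['grip_width'],s['grip_force'],'q6',s['joint_pos'][5])
print('tilt',Rn.from_matrix(R.T@np.array([[np.cos(yaw),np.sin(yaw),0],[np.sin(yaw),-np.cos(yaw),0],[0,0,-1]])).as_rotvec().round(4))
print('turn z',round(-dy,3),'shift cm',np.round(R2.T@(np.array([x,y,z])-s['position'])/10,2))
E
python3 go.py 478 -27 230 0.7
```

```text
t 0.1 pos [ 174.4 -521.1  230.2] yaw 0.323 F [0.2 0.2 0.1] grip 85.624176963553 0.0 q6 -0.10307624473167289
tilt [-0.002  -0.0002  0.    ]
turn z -0.377 shift cm [ 5.506e+01 -1.823e+01  2.000e-02]
```

>>> {"op": "servo_tool", "data": {"motion": [[0, 0, -0.126, 0, 0, 0, 8.5], [0, 0, -0.126, 0, 0, 0, 8.5], [0, 0, -0.126, 0, 0, 0, 8.5], [0, 0, 0, 4.6, -1.5, 0, 8.5], [0, 0, 0, 4.6, -1.5, 0, 8.5], [0, 0, 0, 4.6, -1.5, 0, 8.5], [0, 0, 0, 4.6, -1.5, 0, 8.5], [0, 0, 0, 4.6, -1.5, 0, 8.5]]}}

```text
clock: 1.1
position: [302.3, -314.4, 230.8]
ee_rot: [0.939, 0.343, 0.0, -0.0]
force: [0.4, 0.1, -0.4]
grip_width: 84.7
grip_force: 0.0
```

>>> {"op": "servo_tool", "data": {"motion": [[0, 0, 0, 4.6, -1.5, 0, 8.5], [0, 0, 0, 4.6, -1.5, 0, 8.5], [0, 0, 0, 4.6, -1.5, 0, 8.5], [0, 0, 0, 4.6, -1.5, 0, 8.5], [0, 0, 0, 4.6, -1.5, 0, 8.5], [0, 0, 0, 4.6, -1.5, 0, 8.5], [0, 0, 0, 0, 0, 0, 8.5], [0, 0, 0, 0, 0, 0, 8.5]]}}

```text
clock: 2.1
position: [454.4, -69.4, 230.8]
ee_rot: [0.939, 0.343, -0.001, -0.0]
force: [0.8, -0.7, 0.1]
grip_width: 84.9
grip_force: 0.0
```

```bash
python3 go.py 478 -27 40 0.7; python3 -c "
from cell import get_image
import cv2
d=get_image('wrist');cv2.imwrite('pics/w1.png',d['img'][...,::-1])"
```

```text
t 2.1 pos [454.4 -69.4 230.8] yaw 0.701 F [ 0.8 -0.7  0.1] grip 84.92908880755496 0.0 q6 0.5950875605469881
tilt [-0.0005  0.0013 -0.    ]
turn z 0.001 shift cm [ 4.53 -1.72 19.08]
```

View pics/w1.png

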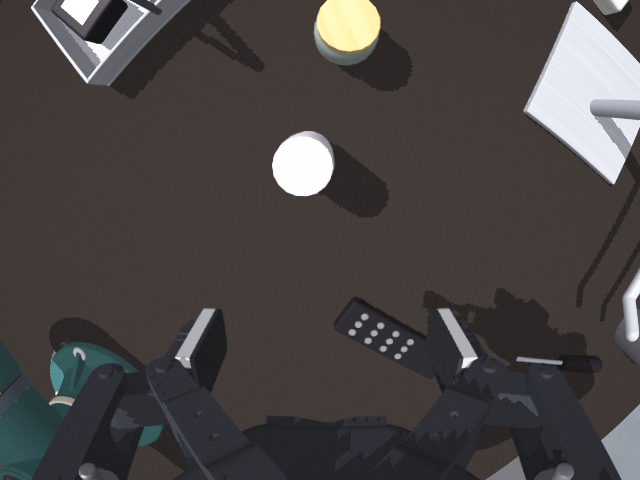

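The wrist view shows the can top at (303,163), with the jar behind it at (347,28) and roughly along tool x. That leaves the finger sides clear.

```bash
python3 - <<'E'
from cell import get_image
import numpy as np,cv2
d=get_image('wrist');m=(d['img'].min(2)>235).astype(np.uint8)[120:205,265:345]
k,l,st,ce=cv2.connectedComponentsWithStats(m);i=1+st[1:,4].argmax();u=ce[i]+[265,120]
p=np.array([(u[0]-d['cx'])/d['fx'],(u[1]-d['cy'])/d['fy']]);th=np.hypot(*p)
v=np.array([*(p/th*np.sin(th)),np.cos(th)]);R=np.array(d['R']);c=-R.T@d['t'];v=R.T@v
print(u,st[i],c+v*(90-c[2])/v[2])
E
```

```text
[301.57675753 165.14418938] [   7   16   60   59 2788] [478.18021784 -24.99277706  90.        ]
```

>>> {"op": "servo_tool", "data": {"motion": [[0, 0, 0, 2.3, -0.9, 2, 8.5], [0, 0, 0, 2.2, -0.8, 2, 8.5], [0, 0, 0, 0, 0, 3, 8.5], [0, 0, 0, 0, 0, 0, 8.5]]}}

```text
clock: 2.7
position: [476.2, -27.9, 158.7]
ee_rot: [0.94, 0.342, -0.003, -0.001]
force: [0.4, 0.3, -0.5]
grip_width: 85.1
grip_force: 0.0
```

```bash
python3 go.py 478 -27 40 0.7
```

```text
t 2.7 pos [476.2 -27.9 158.7] yaw 0.699 F [ 0.4  0.3 -0.5] grip 85.14862524629325 0.0 q6 0.6945696834728055
tilt [-0.0044  0.0042 -0.    ]
turn z -0.001 shift cm [ 0.2   0.05 11.87]
```

>>> {"op": "servo_tool", "data": {"motion": [[0, 0, 0, 0.2, 0, 3, 8.5], [0, 0, 0, 0, 0, 3, 8.5], [0, 0, 0, 0, 0, 3, 8.5], [0, 0, 0, 0, 0, 2.4, 8.5], [0, 0, 0, 0, 0, 0.4, 8.5], [0, 0, 0, 0, 0, 0, 4], [0, 0, 0, 0, 0, 0, 4], [0, 0, 0, 0, 0, 0, 4]], "squeeze": 40}}

```text
clock: 3.7
position: [481.0, -25.9, 45.5]
ee_rot: [0.939, 0.343, 0.001, 0.001]
force: [-1.6, 1.2, 6.7]
grip_width: 48.2
grip_force: 41.0
```

>>> {"op": "servo_tool", "data": {"motion": [[0, 0, 0, 0, 0, 0, 4], [0, 0, 0, 0, 0, 0, 4], [0, 0, 0, 0, 0, 0, 4]]}}

```text
clock: 4.08
position: [481.0, -25.9, 45.5]
ee_rot: [0.939, 0.343, 0.001, 0.001]
force: [-2.0, 1.7, 5.7]
grip_width: 48.6
grip_force: 41.0
```

```bash
python3 go.py 478 -27 150 -0.18
```

```text
t 4.075 pos [481.  -25.9  45.5] yaw 0.701 F [-2.   1.7  5.7] grip 48.55136655371923 41.02049802284455 q6 0.6980114963925704
tilt [ 0.0024 -0.0022 -0.    ]
turn z 0.881 shift cm [ -0.27   0.16 -10.45]
```

The width reads about 48.5 with an upward force of about 6 N, so the pads probably sit on the shoulder. I'll regrip lower.

>>> {"op": "servo_tool", "data": {"motion": [[0, 0, 0, 0, 0, 0, 7.5], [0, 0, 0, 0, 0, 0, 7.5], [0, 0, 0, -0.2, 0, 0.8, 7.5], [0, 0, 0, 0, 0, 0.6, 7.5], [0, 0, 0, 0, 0, 0, 4], [0, 0, 0, 0, 0, 0, 4], [0, 0, 0, 0, 0, 0, 4], [0, 0, 0, 0, 0, 0, 4]]}}

```text
clock: 5.08
position: [478.1, -27.2, 29.1]
ee_rot: [0.939, 0.343, -0.0, -0.0]
force: [0.3, -1.0, -2.4]
grip_width: 49.3
grip_force: 40.5
```

```bash
python3 go.py 478 -27 150 -0.18
```

```text
t 5.075 pos [478.1 -27.2  29.1] yaw 0.701 F [ 0.3 -1.  -2.4] grip 49.3345564498875 40.458043506368995 q6 0.6947828286542074
tilt [-0.0002  0.0004 -0.    ]
turn z 0.881 shift cm [-1.000e-02 -2.000e-02 -1.209e+01]
```

>>> {"op": "servo_tool", "data": {"motion": [[0, 0, 0, 0, 0, -2, 4], [0, 0, 0, 0, 0, -3, 4], [0, 0, 0, 0, 0, -3, 4], [0, 0, 0, 0, 0, -3, 4], [0, 0, 0.15, 0, 0, -1, 4], [0, 0, 0.15, 0, 0, 0, 4], [0, 0, 0.15, 0, 0, 0, 4], [0, 0, 0.15, 0, 0, 0, 4]]}}

```text
clock: 6.08
position: [478.1, -27.2, 149.1]
ee_rot: [0.999, 0.048, -0.0, 0.0]
force: [-0.3, -0.4, -2.3]
grip_width: 48.9
grip_force: 40.7
```

>>> {"op": "servo_tool", "data": {"motion": [[0, 0, 0.15, 0, 0, 0, 4], [0, 0, 0.13, 0, 0, 0, 4], [0, 0, 0, 0, 0, 0, 4]]}}

```text
clock: 6.45
position: [478.1, -27.2, 149.1]
ee_rot: [0.996, -0.089, -0.0, 0.0]
force: [-0.9, 0.6, -2.4]
grip_width: 49.3
grip_force: 40.7
```

```bash
python3 go.py 577 239 150 -0.18;  python3 - <<'E'
from cell import get_image
import numpy as np,cv2
for n in('scene','top'):
    d=get_image(n);cv2.imwrite(f'pics/{n}1.png',d['img'][...,::-1]);np.savez(f'{n}1.npz',**d)
E
```

```text
t 6.45 pos [478.1 -27.2 149.1] yaw -0.178 F [-0.9  0.6 -2.4] grip 49.330415655136 40.718032233417034 q6 1.573267334306629
tilt [0.0001 0.0004 0.    ]
turn z 0.002 shift cm [  4.96 -27.96  -0.09]
```

>>> {"op": "servo_tool", "data": {"motion": [[0, 0, 0, 2.5, 0, 0, 4], [0, 0, 0, 2.5, -3, 0, 4], [0, 0, 0, 0, -3.5, 0, 4], [0, 0, 0, 0, -3.5, 0, 4], [0, 0, 0, 0, -3.5, 0, 4], [0, 0, 0, 0, -3.5, 0, 4], [0, 0, 0, 0, -3.5, 0, 4], [0, 0, 0, 0, -2.5, 0, 4]]}}

```text
clock: 7.55
position: [568.5, 191.8, 149.0]
ee_rot: [0.996, -0.088, -0.0, -0.0]
force: [0.1, -0.1, -2.2]
grip_width: 48.9
grip_force: 40.8
```

>>> {"op": "servo_tool", "data": {"motion": [[0, 0, 0, 0, -3, 0, 4], [0, 0, 0, 0, -2, 0, 4], [0, 0, 0, 0, 0, 0, 4]]}}

```text
clock: 7.92
position: [577.3, 240.3, 148.9]
ee_rot: [0.996, -0.088, -0.0, 0.0]
force: [-0.1, -0.5, -1.5]
grip_width: 49.2
grip_force: 40.8
```

```bash
python3 go.py 577 239 33 -0.18;  python3 - <<'E'
from cell import get_image
import numpy as np,cv2
o=[]
d=get_image('scene');o.append(d['img'][190:330,380:520]);d=get_image('top');o.append(d['img'][200:340,110:250])
cv2.imwrite('pics/p2.png',cv2.resize(np.hstack(o),(800,400),interpolation=cv2.INTER_CUBIC)[...,::-1])
E
```

```text
t 7.925 pos [577.3 240.3 148.9] yaw -0.177 F [-0.1 -0.5 -1.5] grip 49.153675992119155 40.80539338057861 q6 2.0515334937241083
tilt [0.0006 0.0005 0.    ]
turn z 0.003 shift cm [-0.    0.14 11.59]
```

View pics/p2.png

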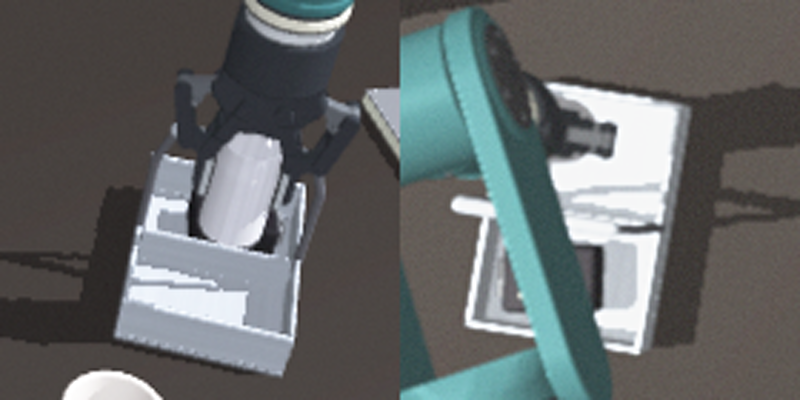

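The left half (scene) shows the can upright in the fingers above the caddy. The right half (top) shows the gripper over the +x bay, clear of the bar. Descending.

>>> {"op": "servo_tool", "data": {"motion": [[0, 0, 0, 0, 0, 2.5, 4], [0, 0, 0, 0, 0, 2.5, 4], [0, 0, 0, 0, 0, 2, 4], [0, 0, 0, 0, 0, 1.5, 4], [0, 0, 0, 0, 0, 1.5, 4], [0, 0, 0, 0, 0, 1, 4], [0, 0, 0, 0, 0, 0.3, 4], [0, 0, 0, 0, 0, 0, 4]]}}

```text
clock: 9.02
position: [577.6, 239.5, 36.5]
ee_rot: [0.996, -0.089, 0.0, -0.0]
force: [0.4, -0.9, -2.3]
grip_width: 49.3
grip_force: 40.8
```

>>> {"op": "servo_tool", "data": {"motion": [[0, 0, 0, 0, 0, 0.1, 4], [0, 0, 0, 0, 0, 0.1, 4], [0, 0, 0, 0, 0, 0.1, 4], [0, 0, 0, 0, 0, 0, 4]]}}

```text
clock: 9.52
position: [577.3, 239.4, 33.2]
ee_rot: [0.996, -0.089, -0.0, 0.0]
force: [-0.3, -0.2, -2.1]
grip_width: 49.3
grip_force: 40.8
```

>>> {"op": "servo_tool", "data": {"motion": [[0, 0, 0, 0, 0, 0.1, 4], [0, 0, 0, 0, 0, 0, 4]]}}

```text
clock: 9.78
position: [577.5, 239.4, 33.0]
ee_rot: [0.996, -0.09, 0.0, -0.0]
force: [-1.7, 0.1, 2.2]
grip_width: 49.7
grip_force: 41.1
```

>>> {"op": "servo_tool", "data": {"motion": [[0, 0, 0, 0, 0, 0, 5.6], [0, 0, 0, 0, 0, 0, 6.2], [0, 0, 0, 0, 0, 0, 6.8], [0, 0, 0, 0, 0, 0, 6.8], [0, 0, 0, 0, 0, 0, 6.8], [0, 0, 0, 0, 0, 0, 6.8]]}}

```text
clock: 10.52
position: [577.4, 239.4, 32.3]
ee_rot: [0.996, -0.089, 0.0, 0.0]
force: [-0.1, -1.4, -0.3]
grip_width: 68.2
grip_force: 0.0
```

The can touched down and is released. Rising straight up.

>>> {"op": "servo_tool", "data": {"motion": [[0, 0, 0, 0, 0, -1.5, 6.8], [0, 0, 0, 0, 0, -2.5, 6.8], [0, 0, 0, 0, 0, -3, 6.8], [0, 0, 0, 0, 0, -3, 6.8], [0, 0, 0, 0, 0, -3, 6.8], [0, 0, 0, 0, 0, -3, 6.8], [0, 0, 0, 0, 0, -3, 6.8], [0, 0, 0, 0, 0, -2, 6.8]]}}

```text
clock: 11.52
position: [577.8, 239.6, 245.9]
ee_rot: [0.996, -0.089, 0.002, -0.001]
force: [1.2, -0.1, 0.4]
grip_width: 68.1
grip_force: 0.0
```

```bash
python3 go.py 515.5 251 136 1.39;  python3 - <<'E'
from cell import get_image
import numpy as np,cv2
d=get_image('scene');np.savez('scene3.npz',**d);a=d['img'][190:330,400:520]
d=get_image('wrist');np.savez('wrist3.npz',**d)
o=np.zeros((480,800,3),np.uint8)
o[:,:400]=cv2.resize(a,(400,467))[:1].mean() if 0 else 0
o[:467,:400]=cv2.resize(a,(400,467),interpolation=cv2.INTER_CUBIC);o[:300,400:]=cv2.resize(d['img'],(400,300))
cv2.imwrite('pics/p3.png',o[...,::-1])
E
```

```text
t 11.525 pos [577.8 239.6 245.9] yaw -0.179 F [ 1.2 -0.1  0.4] grip 68.06270771625996 0.0 q6 2.0524542422131824
tilt [-0.0019 -0.0038  0.    ]
turn z -1.569 shift cm [ 0.   -6.33 10.99]
```

View pics/p3.png

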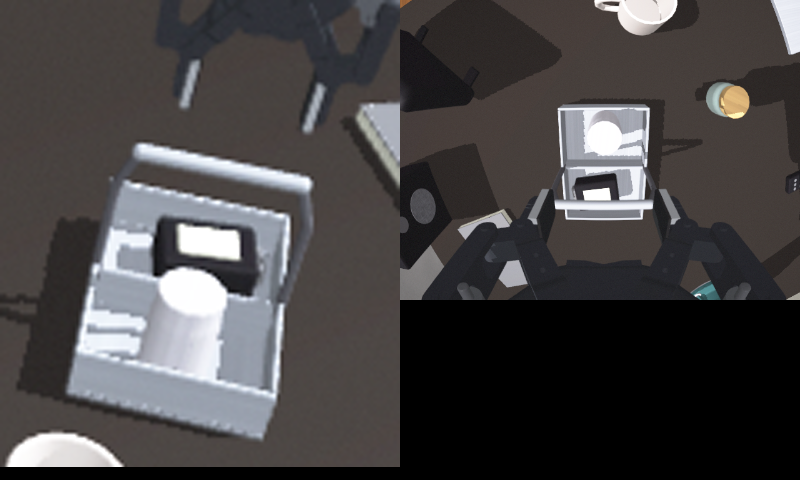

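The can stands upright in its bay at (190,300) in the left half. In the wrist view on the right the bar lies level from (555,205) to (652,205), which is (248,328) to (403,328) at full resolution.

```bash
python3 - <<'E'
import numpy as np
d=np.load('wrist3.npz')
P=[]
for u in((248.5,328),(403,328)):
    p=np.array([(u[0]-d['cx'])/d['fx'],(u[1]-d['cy'])/d['fy']]);th=np.hypot(*p)
    v=d['R'].T@np.array([*(p/th*np.sin(th)),np.cos(th)]);c=-d['R'].T@d['t'];P.append(c+v*(155-c[2])/v[2])
print(P,sum(P)/2,np.linalg.norm(P[0]-P[1]),np.arctan2(-(P[0]-P[1])[0],(P[0]-P[1])[1]))
E
```

```text
[array([523.38598867, 309.88718015, 155.        ]), array([503.00530793, 195.06635835, 155.        ])] [513.1956483  252.47676925 155.        ] 116.61557900607497 -0.17567021728243185
```

>>> {"op": "servo_tool", "data": {"motion": [[0, 0, -0.16, 0, 0, 0, 6.8], [0, 0, -0.16, 0, 0, 0, 6.8], [0, 0, -0.16, 0, 0, 0, 6.8], [0, 0, -0.16, 0, 0, 0, 6.8], [0, 0, -0.16, 0, 0, 0, 6.8], [0, 0, -0.16, 0, 0, 0, 6.8], [0, 0, -0.16, 0, 0, 0, 6.8], [0, 0, -0.16, 0, 0, 0, 6.8]]}}

```text
clock: 12.62
position: [576.9, 239.3, 241.4]
ee_rot: [0.851, 0.525, -0.001, -0.0]
force: [0.8, -0.2, 0.1]
grip_width: 67.8
grip_force: 0.0
```

>>> {"op": "servo_tool", "data": {"motion": [[0, 0, -0.16, 0, 0, 0, 6.8], [0, 0, -0.13, 0, 0, 0, 6.8], [0, 0, 0, 0, -2, 0, 6.8], [0, 0, 0, 0, -2.3, 0, 6.8], [0, 0, 0, 0, -2, 0, 6.8], [0, 0, 0, 0, 0, 0, 6.8]]}}

```text
clock: 13.38
position: [514.3, 250.9, 242.2]
ee_rot: [0.767, 0.641, -0.0, -0.0]
force: [-0.8, -0.1, 0.5]
grip_width: 67.4
grip_force: 0.0
```

```bash
python3 go.py 515.5 251 136 1.39
```

```text
t 13.375 pos [514.3 250.9 242.2] yaw 1.392 F [-0.8 -0.1  0.5] grip 67.39064445316325 0.0 q6 0.5336628067637761
tilt [-0.0002  0.0002 -0.    ]
turn z 0.002 shift cm [ 0.03  0.12 10.62]
```

>>> {"op": "servo_tool", "data": {"motion": [[0, 0, 0, 0.1, 0, 2.5, 5], [0, 0, 0, 0, 0, 3, 5], [0, 0, 0, 0, 0, 3, 5], [0, 0, 0, 0, 0, 1.6, 5], [0, 0, 0, 0, 0, 0.5, 5], [0, 0, 0, 0, 0, 0, 5]]}}

```text
clock: 14.12
position: [516.1, 251.7, 136.8]
ee_rot: [0.768, 0.641, 0.0, 0.0]
force: [0.5, -0.4, 0.4]
grip_width: 50.1
grip_force: 0.0
```

>>> {"op": "servo_tool", "data": {"motion": [[0, 0, 0, 0, 0, 0, 3], [0, 0, 0, 0, 0, 0, 2], [0, 0, 0, 0, 0, 0, 1], [0, 0, 0, 0, 0, 0, 0.6], [0, 0, 0, 0, 0, 0, 0.6], [0, 0, 0, 0, 0, 0, 0.6]], "squeeze": 70}}

```text
clock: 14.88
position: [514.9, 252.1, 137.1]
ee_rot: [0.768, 0.641, -0.0, -0.0]
force: [-4.7, 0.8, 4.0]
grip_width: 9.9
grip_force: 68.2
```

```bash
python3 go.py 515.5 251 231 1.39
```

```text
t 14.875 pos [514.9 252.1 137.1] yaw 1.391 F [-4.7  0.8  4. ] grip 9.879239636883847 68.23476791381836 q6 0.5353077410291712
tilt [-0.0009 -0.0004  0.    ]
turn z 0.001 shift cm [-0.09  0.08 -9.39]
```

>>> {"op": "servo_tool", "data": {"motion": [[0, 0, 0, 0, 0, -0.5, 0.6], [0, 0, 0, 0, 0, -0.7, 0.6], [0, 0, 0, 0, 0, -0.8, 0.6], [0, 0, 0, 0, 0, -0.6, 0.6], [0, 0, 0, 0, 0, -0.2, 0.6], [0, 0, 0, 0, 0, 0, 0.6]]}}

```text
clock: 15.62
position: [515.6, 251.7, 164.5]
ee_rot: [0.768, 0.641, 0.0, 0.0]
force: [-0.0, 0.7, -7.6]
grip_width: 9.6
grip_force: 68.2
```

```bash
python3 go.py 515.5 251 231 1.39; python3 - <<'E'
from cell import get_image
import numpy as np,cv2
d=get_image('scene');np.savez('scene4.npz',**d)
cv2.imwrite('pics/p4.png',cv2.resize(d['img'][190:330,390:520],(520,560),interpolation=cv2.INTER_CUBIC)[...,::-1])
E
```

```text
t 15.625 pos [515.6 251.7 164.5] yaw 1.391 F [-0.   0.7 -7.6] grip 9.569598685934773 68.16615700721741 q6 0.5353187705599581
tilt [ 0.0004 -0.0001 -0.    ]
turn z 0.001 shift cm [-0.07 -0.   -6.65]
```

View pics/p4.png

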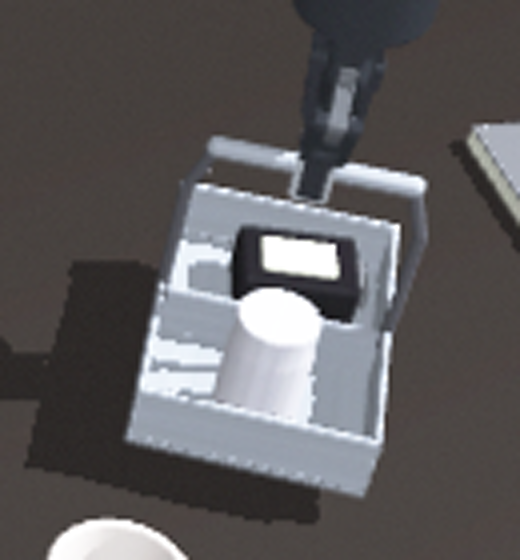

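The caddy hangs level with the can and brick in place, at a measured weight of 7.6 N. Lifting to carry height and heading toward −y.

>>> {"op": "servo_tool", "data": {"motion": [[0, 0, 0, 0, 0, -1, 0.6], [0, 0, 0, 0, 0, -1.5, 0.6], [0, 0, 0, 0, 0, -1.5, 0.6], [0, 0, 0, 0, 0, -1.3, 0.6], [0, 0, 0, 0, 0, -0.9, 0.6], [0, 0, 0, 0, 0, -0.5, 0.6], [0, 0, 0, -0.5, 0, 0, 0.6], [0, 0, 0, -1, 0.1, 0, 0.6]]}}

```text
clock: 16.68
position: [513.4, 236.3, 230.4]
ee_rot: [0.768, 0.641, -0.001, -0.0]
force: [0.3, 0.2, -8.6]
grip_width: 9.6
grip_force: 68.4
```

>>> {"op": "servo_tool", "data": {"motion": [[0, 0, 0, -2, 0.2, 0, 0.6], [0, 0, 0, -3, 0.3, 0, 0.6], [0, 0, 0, -3.5, 0.3, 0, 0.6], [0, 0, 0, -3.5, 0.3, 0, 0.6], [0, 0, 0, -3.5, 0.3, 0, 0.6], [0, 0, 0, -3.5, 0.3, 0, 0.6], [0, 0, 0, -3, 0.3, 0, 0.6], [0, 0, 0, -2.2, 0.2, 0, 0.6]]}}

```text
clock: 17.68
position: [491.1, -8.1, 231.2]
ee_rot: [0.769, 0.64, -0.001, 0.0]
force: [-0.1, 0.3, -7.3]
grip_width: 9.4
grip_force: 68.4
```

>>> {"op": "servo_tool", "data": {"motion": [[0, 0, 0, -1.3, 0, 0, 0.6], [0, 0, -0.04, -0.5, 0, 0, 0.6], [0, 0, -0.08, 0, 0, 0, 0.6], [0, 0, -0.09, 0, 0, 0, 0.6], [0, 0, -0.09, 0, 0, 0, 0.6], [0, 0, -0.07, 0, 0, 0, 0.6], [0, 0, -0.04, 0, 0, 0, 0.6], [0, 0, 0, 0, 0, 0, 0.6]]}}

```text
clock: 18.68
position: [488.5, -23.1, 231.2]
ee_rot: [0.621, 0.783, -0.0, -0.0]
force: [-0.3, -0.2, -8.3]
grip_width: 9.7
grip_force: 68.4
```

```bash
python3 go.py 484 -292 231 1.80
```

```text
t 18.675 pos [488.5 -23.1 231.2] yaw 1.8 F [-0.3 -0.2 -8.3] grip 9.740752118068189 68.38678121566772 q6 -0.3928427463041014
tilt [-0.0003 -0.0001  0.    ]
turn z 0.0 shift cm [-2.608e+01 -6.550e+00  2.000e-02]
```

>>> {"op": "servo_tool", "data": {"motion": [[0, 0, 0, -1, -0.2, 0, 0.6], [0, 0, 0, -2, -0.5, 0, 0.6], [0, 0, 0, -3, -0.8, 0, 0.6], [0, 0, 0, -3.5, -0.9, 0, 0.6], [0, 0, 0, -3.5, -0.9, 0, 0.6], [0, 0, 0, -3.5, -0.9, 0, 0.6], [0, 0, 0, -3.5, -0.9, 0, 0.6], [0, 0, 0, -3, -0.7, 0, 0.6]]}}

```text
clock: 19.68
position: [484.3, -262.6, 231.2]
ee_rot: [0.622, 0.783, -0.001, 0.0]
force: [0.1, 0.3, -8.0]
grip_width: 9.6
grip_force: 68.4
```

>>> {"op": "servo_tool", "data": {"motion": [[0, 0, 0, -2, -0.5, 0, 0.6], [0, 0, 0, -1, -0.2, 0, 0.6], [0, 0, 0, 0, 0, 0, 0.6], [0, 0, 0, 0, 0, 0, 0.6]]}}

```text
clock: 20.18
position: [485.1, -289.8, 231.3]
ee_rot: [0.621, 0.784, 0.0, -0.0]
force: [0.0, 0.6, -7.7]
grip_width: 9.9
grip_force: 68.4
```

```bash
python3 go.py 611 -262.5 231 1.80; python3 - <<'E'
from cell import get_image
import numpy as np,cv2
o=[]
d=get_image('scene');np.savez('scene5.npz',**d);o.append(cv2.resize(d['img'][160:370,180:320],(400,600),interpolation=cv2.INTER_CUBIC))
d=get_image('top');np.savez('top5.npz',**d);o.append(cv2.resize(d['img'][120:330,330:470],(400,600),interpolation=cv2.INTER_CUBIC))
cv2.imwrite('pics/p5.png',np.hstack(o)[...,::-1])
E
```

```text
t 20.175 pos [ 485.1 -289.8  231.3] yaw 1.802 F [ 0.   0.6 -7.7] grip 9.858485316677662 68.37728977203369 q6 -0.8705514040772504
tilt [ 0.0002 -0.0013 -0.    ]
turn z 0.002 shift cm [-0.2  12.88  0.03]
```

View pics/p5.png

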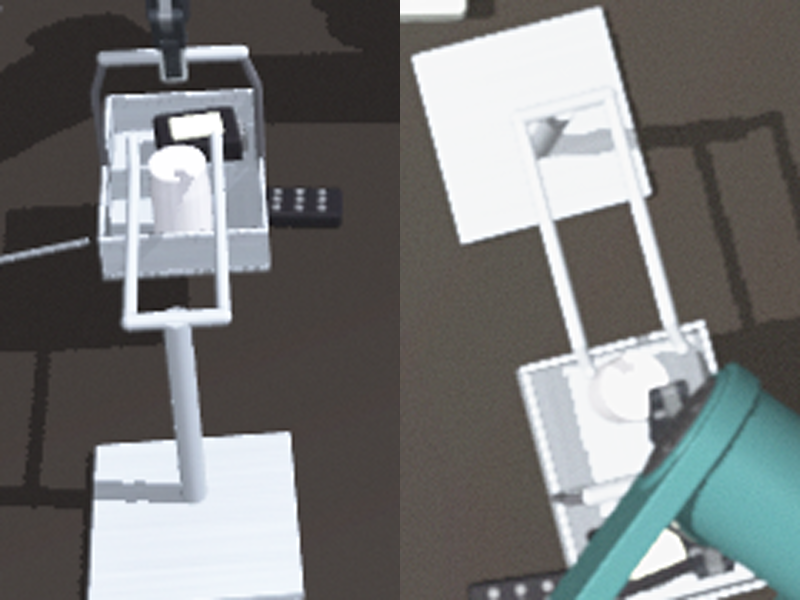

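The left half shows the caddy facing the prongs. The prong tips, near (133,130) and (217,130), lie symmetrically inside the uprights at (100,60) and (247,55). Advancing along the prongs.

>>> {"op": "servo_tool", "data": {"motion": [[0, 0, 0, 0, 0.8, 0, 0.6], [0, 0, 0, -0.1, 1.5, 0, 0.6], [0, 0, 0, 0, 2, 0, 0.6], [0, 0, 0, -0.1, 2, 0, 0.6], [0, 0, 0, 0, 2, 0, 0.6], [0, 0, 0, 0, 2, 0, 0.6], [0, 0, 0, 0, 1.5, 0, 0.6], [0, 0, 0, 0, 0.8, 0, 0.6]]}}

```text
clock: 21.28
position: [609.3, -263.6, 230.8]
ee_rot: [0.621, 0.784, 0.0, -0.0]
force: [0.4, -0.4, -7.3]
grip_width: 9.5
grip_force: 68.4
```

>>> {"op": "servo_tool", "data": {"motion": [[0, 0, 0, 0, 0.3, 0, 0.6], [0, 0, 0, 0, 0, 0, 0.6]]}}

```text
clock: 21.52
position: [610.8, -263.7, 231.3]
ee_rot: [0.621, 0.784, -0.0, -0.0]
force: [-0.4, 0.4, -7.9]
grip_width: 9.4
grip_force: 68.4
```

```bash
python3 go.py 611 -262.5 198 1.80; python3 - <<'E'
from cell import get_image
import numpy as np,cv2
o=[]
d=get_image('scene');np.savez('scene6.npz',**d);o.append(cv2.resize(d['img'][180:340,180:320],(400,457),interpolation=cv2.INTER_CUBIC))
d=get_image('top');np.savez('top6.npz',**d);o.append(cv2.resize(d['img'][140:300,330:470],(400,457),interpolation=cv2.INTER_CUBIC))
cv2.imwrite('pics/p6.png',np.hstack(o)[...,::-1])
E
```

```text
t 21.525 pos [ 610.8 -263.7  231.3] yaw 1.801 F [-0.4  0.4 -7.9] grip 9.449344160895508 68.39881539344788 q6 -0.7223407245076437
tilt [-0.0005  0.0001 -0.    ]
turn z 0.001 shift cm [0.11 0.05 3.33]
```

View pics/p6.png

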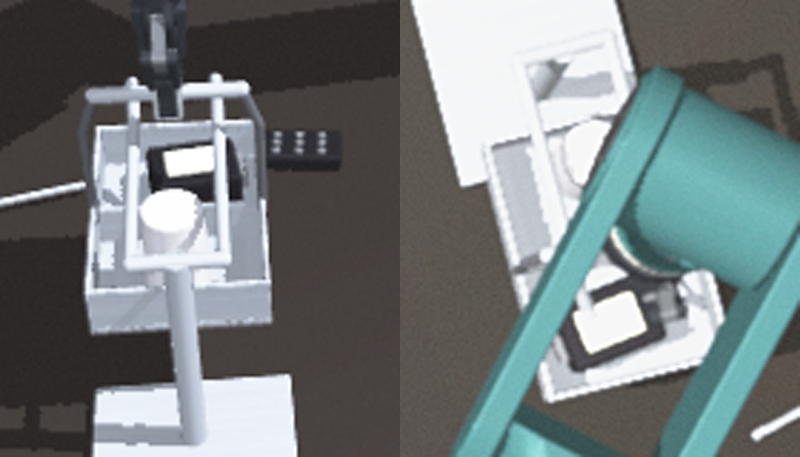

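The bar crosses both prongs, which sit at about (133,90) and (217,88) between bar ends (88,95) and (248,90), well behind the turned-up tips. Lowering gently.

>>> {"op": "servo_tool", "data": {"motion": [[0, 0, 0, 0.1, 0, 0.6, 0.6], [0, 0, 0, 0, 0, 0.8, 0.6], [0, 0, 0, 0, 0, 0.7, 0.6], [0, 0, 0, 0, 0, 0.4, 0.6], [0, 0, 0, 0, 0, 0.2, 0.6], [0, 0, 0, 0, 0, 0.1, 0.6], [0, 0, 0, 0, 0, 0.1, 0.6], [0, 0, 0, 0, 0, 0, 0.6]]}}

```text
clock: 22.62
position: [610.8, -262.6, 202.4]
ee_rot: [0.621, 0.784, -0.0, 0.0]
force: [0.4, -0.6, -7.7]
grip_width: 9.4
grip_force: 68.4
```

>>> {"op": "servo_tool", "data": {"motion": [[0, 0, 0, 0, 0, 0.1, 0.6], [0, 0, 0, 0, 0, 0.1, 0.6], [0, 0, 0, 0, 0, 0.1, 0.6], [0, 0, 0, 0, 0, 0, 0.6]]}}

```text
clock: 23.12
position: [610.7, -262.5, 199.1]
ee_rot: [0.621, 0.784, -0.0, -0.0]
force: [-0.7, 0.2, -7.5]
grip_width: 9.2
grip_force: 68.4
```

>>> {"op": "servo_tool", "data": {"motion": [[0, 0, 0, 0, 0, 0.05, 0.6], [0, 0, 0, 0, 0, 0.05, 0.6], [0, 0, 0, 0, 0, 0, 0.6]]}}

```text
clock: 23.5
position: [610.7, -262.5, 198.3]
ee_rot: [0.621, 0.784, -0.0, -0.0]
force: [0.6, -0.3, -8.2]
grip_width: 9.4
grip_force: 68.4
```

>>> {"op": "servo_tool", "data": {"motion": [[0, 0, 0, 0, 0, 0.05, 0.6], [0, 0, 0, 0, 0, 0.05, 0.6], [0, 0, 0, 0, 0, 0, 0.6]]}}

```text
clock: 23.88
position: [610.8, -262.6, 198.0]
ee_rot: [0.621, 0.784, 0.0, 0.0]
force: [0.2, 1.5, -4.4]
grip_width: 9.6
grip_force: 68.7
```

>>> {"op": "servo_tool", "data": {"motion": [[0, 0, 0, 0, 0, 0.05, 0.6], [0, 0, 0, 0, 0, 0, 0.6]]}}

```text
clock: 24.12
position: [610.9, -262.6, 197.8]
ee_rot: [0.621, 0.784, 0.0, 0.001]
force: [-0.9, 0.9, -2.4]
grip_width: 9.5
grip_force: 68.9
```

Weight has transferred. Easing the grip, then opening slowly.

>>> {"op": "servo_tool", "data": {"motion": [[0, 0, 0, 0, 0, 0.05, 0.6], [0, 0, 0, 0, 0, 0, 0.6], [0, 0, 0, 0, 0, 0, 0.6]], "squeeze": 25}}

```text
clock: 24.5
position: [610.9, -262.6, 197.6]
ee_rot: [0.621, 0.784, 0.0, 0.001]
force: [-3.0, 0.8, 2.1]
grip_width: 9.8
grip_force: 69.5
```

>>> {"op": "servo_tool", "data": {"motion": [[0, 0, 0, 0, 0, 0, 1.3], [0, 0, 0, 0, 0, 0, 1.6], [0, 0, 0, 0, 0, 0, 2], [0, 0, 0, 0, 0, 0, 2.5], [0, 0, 0, 0, 0, 0, 3], [0, 0, 0, 0, 0, 0, 3.5], [0, 0, 0, 0, 0, 0, 4], [0, 0, 0, 0, 0, 0, 4]]}}

```text
clock: 25.5
position: [610.8, -262.6, 196.3]
ee_rot: [0.621, 0.784, -0.0, 0.0]
force: [-0.6, 0.7, 0.7]
grip_width: 40.2
grip_force: 0.0
```

>>> {"op": "servo_tool", "data": {"motion": [[0, 0, 0, 0, 0, -0.5, 4], [0, 0, 0, 0, 0, -1, 4], [0, 0, 0, 0, 0, -2, 4], [0, 0, 0, 0, 0, -2, 4], [0, 0, 0, 0, 0, -2, 4], [0, 0, 0, 0, 0, -2, 4], [0, 0, 0, 0, 0, -1, 4], [0, 0, 0, 0, 0, 0, 4]]}}

```text
clock: 26.5
position: [611.1, -262.7, 302.7]
ee_rot: [0.621, 0.784, 0.0, 0.001]
force: [0.6, -0.4, -0.1]
grip_width: 40.1
grip_force: 0.0
```

```bash
python3 go.py 470 -295 300 1.80; python3 - <<'E'
from cell import get_image
import numpy as np,cv2
d=get_image('scene');np.savez('scene7.npz',**d);a=cv2.resize(d['img'][160:340,180:320],(400,514),interpolation=cv2.INTER_CUBIC)
w=get_image('wrist');np.savez('wrist7.npz',**w)
o=np.zeros((514,800,3),np.uint8);o[:,:400]=a;o[:300,400:]=cv2.resize(w['img'],(400,300))
cv2.imwrite('pics/p7.png',o[...,::-1])
E
```

```text
t 26.5 pos [ 611.1 -262.7  302.7] yaw 1.801 F [ 0.6 -0.4 -0.1] grip 40.06432865368961 0.0 q6 -0.7212438493305452
tilt [0.0019 0.0018 0.    ]
turn z 0.001 shift cm [  0.06 -14.47   0.27]
```

View pics/p7.png

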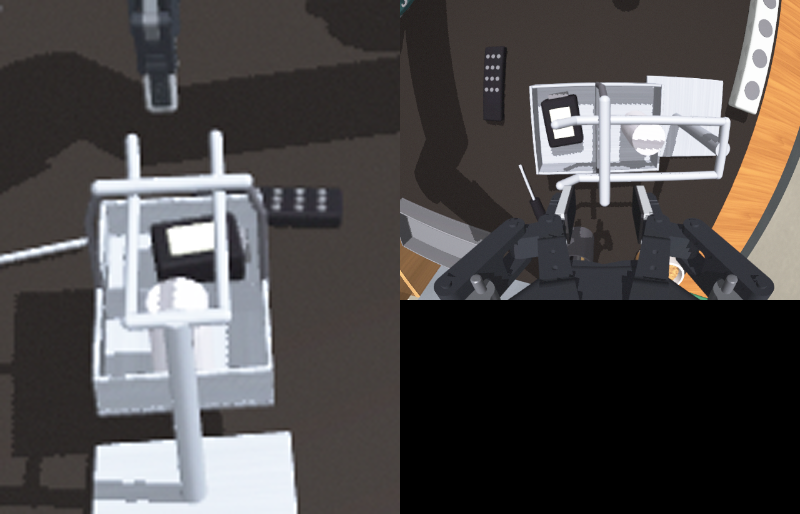

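The caddy hangs on both prongs. The bar spans (92,187) to (252,182), the prongs are at 133 and 217, and the bar sits behind the bends with the can and brick inside. I'll let it settle and check it is still before handing in.

>>> {"op": "servo_tool", "data": {"motion": [[0, 0, 0, 0, 0, 0, 4], [0, 0, 0, 0, 0, 0, 4], [0, 0, 0, 0, 0, 0, 4], [0, 0, 0, 0, 0, 0, 4], [0, 0, 0, 0, 0, 0, 4], [0, 0, 0, 0, 0, 0, 4], [0, 0, 0, 0, 0, 0, 4], [0, 0, 0, 0, 0, 0, 4]]}}

```text
clock: 27.6
position: [610.8, -262.6, 301.4]
ee_rot: [0.621, 0.784, -0.0, 0.0]
force: [-0.8, 0.2, 0.4]
grip_width: 39.6
grip_force: 0.0
```

```bash
python3 - <<'E'
from cell import get_image,job_done
import numpy as np
from h import load
a=load('scene7')['img'][220:310,205:280].astype(int);b=get_image('scene')['img'][220:310,205:280].astype(int)
m=(abs(a-b).max(2)>40).mean();print('changed',m)
if m<0.02: print(job_done())
E
```

```text
changed 0.043555555555555556
```

```bash
python3 - <<'E'
from cell import get_image
import numpy as np,cv2
f=[get_image('scene')['img'] for _ in range(12)]
g=[x[220:310,205:280].astype(int) for x in f]
print([round((abs(x-g[0]).max(2)>40).mean(),3) for x in g])
from h import load
a=load('scene7')['img'][220:310,205:280];print([cv2.phaseCorrelate(a.mean(2),x.mean(2)) for x in (g[0],g[-1])])
print((np.abs(g[0]-a.astype(int)).max(2)>40).mean())
E
```

```text
[np.float64(0.0), np.float64(0.0), np.float64(0.0), np.float64(0.0), np.float64(0.0), np.float64(0.0), np.float64(0.0), np.float64(0.0), np.float64(0.0), np.float64(0.0), np.float64(0.0), np.float64(0.0)]
[((0.49815787281745827, 0.3223647580023652), 0.9709358338747065), ((0.5149674417109296, 0.3233289477666048), 0.9686183990920243)]
0.04518518518518518
```

It is still now: nothing changed across 12 frames (0.6 s). Handing in.

```bash
python3 -c "
from cell import job_done;print(job_done())"
```

```text
the job is handed in; nothing more can be done
None
```

The can stands in the empty bay and the caddy hangs still by its bar on both prongs. I handed the job in at about 28 s of the 72 s allowed; the hand-in returned no verdict.

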